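# Hook on the palette cover

### The job

Close the paint tray with the dark red cover: keep the cover tilted, tongue edge down, as you hook its cream-coloured tongue in under the tray's red lip, then swing the other end down so that the cover lies flat on the tray's rim, square to it and centred across it. Leave the white cover where it lies.

Things in the scene. Friction and masses are not known exactly. Their poses are not given: they have to be found in the camera images.
- cover_grip (a point): Centre of the pale wooden handle of the dark red cover, a loose 4 mm plate, 120 (x) by 114 mm (y), 60 to 125 g, lying flat, handle up. Handle: 16 mm (x) by 40 mm (y), from 4 to 40 mm above the plate's underside, over its middle; this point is 22 mm above the underside. Pinch it here or a few mm higher. Axes: z up, -x towards the cream tongue edge (at the start about nearest the robot).
- cover_tongue (a point): Middle of the tip of the cover's tongue: the cream-coloured outer 20 mm of the plate at its -x end, 114 mm wide and 4 mm thick like the rest. The point is on the edge, half-way through the thickness: 60 mm towards -x and 20 mm below the handle centre, in the cover's axes.
- tray: Open grey palette tray with six paint wells, fixed to the table, 156 (x) by 120 mm (y). Origin on the table near its middle, z up. The cover rests on its flat rim, 30 mm above the origin. On its -x end (about nearest the robot) stands a dark red hood with a lip. At the +x end a stop 30 mm wide, 8 mm high stands on the rim, inner face at x = +68 mm. Closed, the tongue tip is at x = -62 to -52 mm.
- lip_mouth (a point): Middle of the mouth of the slot under the red lip, which runs the tray's whole width: at x = -44 mm, 40 mm above the table; axes of the tray. The slot opens towards +x, is 20 mm high (rim at 30 mm, lip's underside at 50 mm, lip's top at 55 mm) and 18 mm deep to the hood's upright wall at x = -62 mm.
- spare_grip (a point): Centre of the handle of a white cover with a blue-grey tongue, the same shape and size as the red one, lying loose on the table: not for this tray. The point is 22 mm above the table.
There are look-alikes about, which are no part of the job. What is shaped like the part that bears cover_grip but purple or yellow is not meant.

How it is judged:
By the outcome, as a careful person would: the job done as asked, in the order asked, and still so for the second after the job is handed in, with the robot touching nothing.
It also fails if it takes over 45 s, if anything falls off the work surface, if the arm or the gripper's body presses on something with over 40 N, if the wrist force passes 120 N, or if a joint passes its speed limit or range.

### The arm

A 7-joint arm with a two-finger parallel gripper is mounted at the origin on the work surface. World frame = base frame: x ahead of the robot, y to its left, z up, the work surface at z = 0. Lengths are in m, angles in rad, forces in N, time in s.
With the tool pointing down it reaches from about 0.35 to 0.9 m from the base axis. Payload 8.1 kg.
Tool frame: the origin (TCP) lies midway between the tips of the shut fingers; the grasp point (between the pads) lies 19 mm behind it; z points along the fingers, y is the line along which they close (so a half turn about z gives the same grasp; the last joint's range is limited). The gripper opens to 92 mm and grips with 3 to 60 N. Pads are 19 mm wide; open, the fingers measure 130 mm over their backs; the gripper's body (75 mm by 190 mm) begins 47 mm behind the grasp point.
Start: joints at [1.182, 0.434, 0.025, 1.573, -0.012, 1.134, -0.075], TCP at [0.176, -0.6, 0.194] pointing down, gripper open.
Joint ranges: [-2.62, 2.62], [-0.44, 2.09], [-1.27, 1.32], [0.08, 2.57], [-1.32, 4.46], [0.12, 2], [-2.74, 2.74]. Speed limits (rad/s): [2.22, 2.22, 3.01, 3.01, 3.14, 3.14, 3.14].

### API

Orientations are given as a rotation vector (axis times angle).
In Python, from cell import arm gives the robot as it stands.
- The arm moves only by the tool arm_command, never from a script. Its arguments are lists of equal length, an entry for each row: "dp": the shift along the tool's x, y, z in units of 25 mm (1.0 is 25 mm), a list of three; "angular": the turn, a rotation vector about the tool's x, y, z in units of 0.15 rad (1.0 is 0.15 rad), a list of three; "claw": the opening, from 0 (shut) to 1 (fully open). In form: {"dp": [[x, y, z], ...], "angular": [[rx, ry, rz], ...], "claw": [claw, ...]}. A call has 1 to 10 rows; each row shifts and turns the commanded pose from where the row before left it, along the tool's axes as they then stand; what a row does not reach is not made up. A row lasts 1/10 s, in which the tool goes at most 50 mm and 8.59 degrees, less where a joint would pass 70% of its speed; a pose out of reach is approached as far as the arm can. A call with a number of a shift or a turn outside -1 to 1 is refused whole. A call with a gripper value outside its range is refused whole. The fingers move at their own pace and stop on an object; "force" is the grip in N (left out, the last holds). Time passes only in rows, so rows that do not move let the fingers close. It gives the time, the measured TCP pose, the force, the opening and the grip force at its end, in the units of the state.
- arm.observe(): the state, without advancing time (a new reading comes with each control period).
- arm.get_image(name): name is "scene" or "top" or "wrist"; returns a dict with "frame" (420x560x3 uint8, red, green, blue), "z_map" (420x560 float32, m along the optical axis (not along the pixel's ray), 0 where there is no reading), "K" (3x3 intrinsics, pixels), "R" (3x3) and "t" (3): a world point X has camera coordinates R X + t. Camera axes: x right, y down, z forward; pixel columns grow to the right and rows downward; lengths in m; the calibration is good to about 2 mm. The wrist camera is an equidistant fisheye: a pixel r from the principal point sees the ray r / f radians off the axis. A picture is of the moment at which its call begins.
- arm.sign_off(): hands the job in; it is judged then, once.
The state is a dict: "clock": time; "joints": joint angles; "dq": joint speeds; "joint_efforts": joint torques, N m; "position": TCP position; "ee_rot": TCP orientation; "force": force on the tool from outside, world axes, zero at the start; "ft_torque": the same for the moment, N m; "width": opening from 0.0 (shut) to 1.0 (fully open); "gripper_force": force on a finger pad.
Only numpy, scipy, OpenCV 4.12 (cv2) and the standard library are available. Lean on these libraries where they do the work, as an engineer would, in place of code of your own. Each camera call takes 0.05 s, during which the arm holds its last target. There are 200 camera calls.

## Working session

There is one attempt and no reset: what is moved stays moved. The work goes in short steps, Python scripts to look and compute and a tool call to move; the robot and the scene stay as the last step left them, time stands still between calls to the robot, and variables do not carry over. Pictures are saved under pics/ and viewed, at most 10 in all, crops included, and the job is handed in when it is done.

Besides the shell and the picture viewer there is one more tool, called after "Emit:" as name(argument=value, ...) on one line, values as JSON. arm_command: Moves the arm, as the interface text tells. Its arguments: {"type":"object","properties":{"dp":{"type":"array","items":{"type":"array","items":{"type":"number"}}},"angular":{"type":"array","items":{"type":"array","items":{"type":"number"}}},"claw":{"type":"array","items":{"type":"number"}},"force":{"type":"number"}},"required":["dp","angular","claw"]}

```bash
mkdir -p pics
cat > h.py <<'E'
import numpy as np, cv2
from cell import arm
from scipy.spatial.transform import Rotation as Rn
def grab(n,tag):
    d=arm.get_image(n); cv2.imwrite(f'pics/{tag}.png',d['frame'][:,:,::-1]); np.savez(f'pics/{tag}.npz',**d); return d
def load(tag): return dict(np.load(f'pics/{tag}.npz'))
def w(d,u,v,z=None):
    K,R,t=d['K'],d['R'],d['t']
    if z is None: z=d['z_map'][int(round(v)),int(round(u))]
    p=np.array([(u-K[0,2])/K[0,0],(v-K[1,2])/K[1,1],1])*z
    return R.T@(p-t)
E
python3 - <<'E'
from h import *
for n in('scene','top'):
    d=grab(n,n+'0'); print(n,d['K'].round(1).tolist(),(-d['R'].T@d['t']).round(3))
a=cv2.imread('pics/top0.png'); cv2.imwrite('pics/both.png',a)
print(arm.observe())
E
```

```text
scene [[490.0, 0.0, 280.1], [0.0, 490.0, 212.9], [0.0, 0.0, 1.0]] [1.116 0.054 1.198]
top [[465.2, 0.0, 280.0], [0.0, 465.2, 204.5], [0.0, 0.0, 1.0]] [0.333 0.108 1.027]
{'clock': 0.1, 'joints': array([ 1.18238386,  0.43516644,  0.02502712,  1.57401779, -0.01159669,
        1.13398786, -0.07511773]), 'dq': array([ 0.00033376, -0.00131396, -0.00115649, -0.00290323, -0.00012621,
       -0.00035248, -0.00036567]), 'joint_efforts': array([ 2.89315838e-03, -6.69133615e+01,  9.87973586e-01, -3.15153837e+01,
       -6.04960020e-02,  3.73047078e-02,  1.51568438e-04]), 'position': array([ 0.17598057, -0.59918474,  0.19371143]), 'ee_rot': array([-3.10822311e+00, -4.47019881e-01,  5.61565307e-04]), 'force': array([ 0.54136306, -0.08177644, -0.37325802]), 'ft_torque': array([-0.0295071 , -0.03633283, -0.05994334]), 'gripper_force': 0.0, 'width': 1.000614052538842}
```

View pics/top0.png

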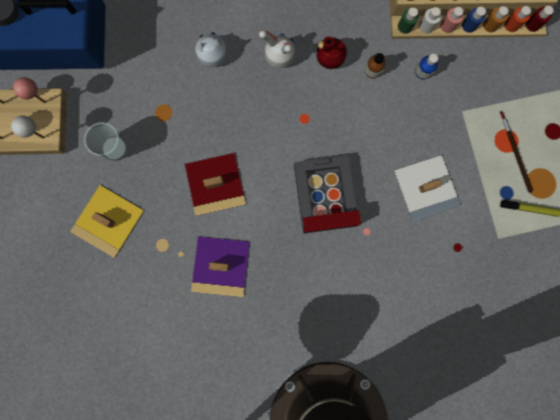

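View pics/scene0.png

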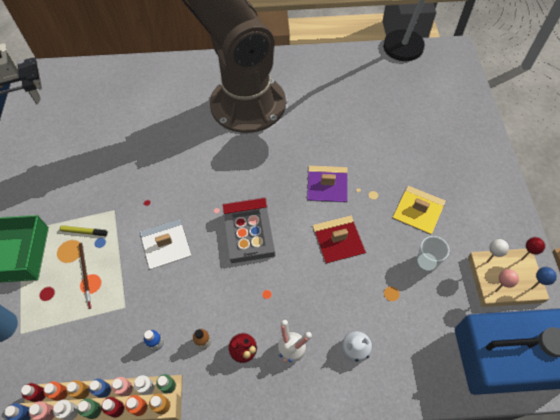

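The top view shows the red cover around (215,183) with its tongue toward the bottom, the tray at (328,192) with its lip at (331,222), and the white cover at (427,186). In the scene view the cover is at (339,238) and the tray at (248,232). Next I'll take enlarged crops of both.

Run:
```python
from h import *
a=cv2.imread('pics/top0.png')[140:245,175:375]; b=cv2.imread('pics/scene0.png')[190:275,210:375]
cv2.imwrite('pics/ca.png',cv2.resize(a,None,fx=4,fy=4,interpolation=cv2.INTER_CUBIC))
cv2.imwrite('pics/cb.png',cv2.resize(b,None,fx=4,fy=4,interpolation=cv2.INTER_CUBIC))
```

```text
(no output)
```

View pics/ca.png

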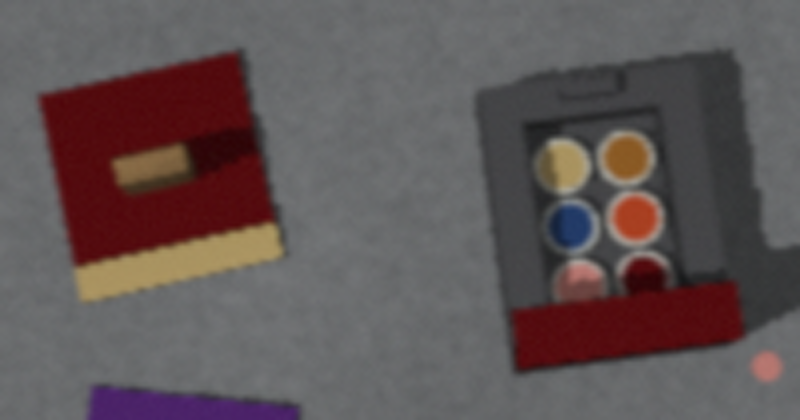

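View pics/cb.png

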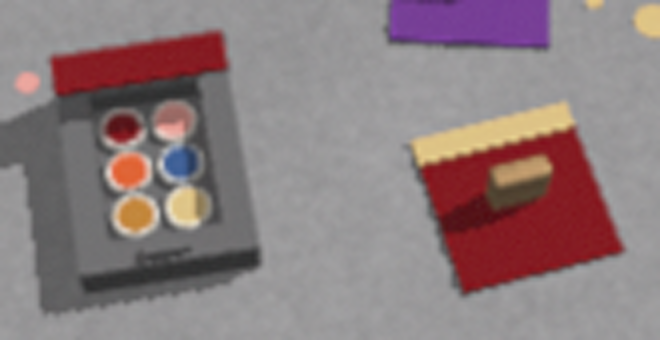

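```bash
cat > m.py <<'E'
from h import *
T,S=load('top0'),load('scene0')
P=lambda d:d['K']@np.c_[d['R'],d['t']]
pts=dict(tL=((80,302),(571,101)),tR=((284,257),(411,143)),fR=((242,50),(463,294)),fL=((39,95),(624,250)),h=((151,162),(520,172)),
 lipoL=((517,372),(223,32)),lipoR=((743,337),(51,60)),lipiL=((513,313),(228,68)),lipiR=((737,283),(58,95)),rfL=((475,92),(258,247)),rfR=((692,60),(83,275)))
for k,(a,b) in pts.items():
    a=np.array([175+a[0]/4,140+a[1]/4])-.375; b=np.array([210+b[0]/4,190+b[1]/4])-.375
    X=cv2.triangulatePoints(P(T),P(S),a.reshape(2,1),b.reshape(2,1))[:,0]; X=X[:3]/X[3]
    print(k,X.round(4), 'depthT',w(T,*a).round(3),'S',w(S,*b).round(3))
E
python3 m.py
```

```text
tL [4.436e-01 2.798e-01 4.000e-04] depthT [ 0.444  0.279 -0.002] S [0.443 0.281 0.   ]
tR [ 0.4666  0.166  -0.0042] depthT [ 0.466  0.166 -0.003] S [ 0.469  0.166 -0.   ]
fR [ 0.5847  0.1886 -0.0014] depthT [0.584 0.187 0.002] S [ 0.585  0.19  -0.   ]
fL [5.607e-01 3.011e-01 4.000e-04] depthT [ 0.561  0.301 -0.   ] S [0.562 0.3   0.003]
h [0.5148 0.2338 0.035 ] depthT [0.514 0.234 0.04 ] S [0.519 0.232 0.043]
lipoL [0.3962 0.0405 0.0438] depthT [0.399 0.038 0.005] S [0.405 0.04  0.058]
lipoR [ 0.4118 -0.0792  0.0461] depthT [ 0.411 -0.078  0.052] S [ 0.382 -0.085 -0.003]
lipiL [0.4273 0.0422 0.0469] depthT [0.427 0.042 0.05 ] S [ 0.399  0.042 -0.001]
lipiR [ 0.4406 -0.0756  0.0477] depthT [ 0.44  -0.076  0.053] S [ 0.443 -0.074  0.052]
rfL [0.5523 0.0564 0.0225] depthT [ 0.558  0.056 -0.003] S [0.554 0.055 0.026]
rfR [ 0.5668 -0.0612  0.0274] depthT [ 0.566 -0.062  0.03 ] S [ 0.566 -0.061  0.026]
```

```bash
cat > go.py <<'E'
from h import *
import sys
# usage: go.py x y z yaw tilt : tool y along +x of part(yaw), tilt = tongue(-x) down; gives commands in units
def target(yaw,tilt,flip=1):
    # part frame tilted: rot about part y so that -x goes down
    Rp=Rn.from_euler('z',yaw)*Rn.from_euler('y',-tilt)
    return Rp*Rn.from_matrix(np.array([[0,flip,0],[flip,0,0],[0,0,-1]]).T)
if __name__=='__main__':
    x,y,z,yaw,tilt,flip=map(float,sys.argv[1:])
    o=arm.observe(); R0=Rn.from_rotvec(o['ee_rot']); print('R0\n',R0.as_matrix().round(3),o['position'].round(4),o['joints'].round(2),o['clock'])
    d=np.array([x,y,z])-o['position']
    Rt=target(yaw,tilt,flip); r=(R0.inv()*Rt).as_rotvec()
    print('turn units (now tool)',(r/.15).round(2))
    print('shift units in now tool',(R0.inv().apply(d)/.025).round(2),'in final tool',(Rt.inv().apply(d)/.025).round(2))
E
python3 go.py .514 .234 .13 .185 0 1;python3 go.py .514 .234 .13 .185 0 -1
```

```text
R0
 [[ 0.959  0.282 -0.001]
 [ 0.282 -0.959  0.001]
 [-0.    -0.001 -1.   ]] [ 0.176  -0.5992  0.1937] [ 1.18  0.44  0.03  1.57 -0.01  1.13 -0.08] 0.1
turn units (now tool) [-0.01 -0.01 -9.8 ]
shift units in now tool [ 22.37 -28.16   2.59] in final tool [30.27 19.42  2.55]
R0
 [[ 0.959  0.282 -0.001]
 [ 0.282 -0.959  0.001]
 [-0.    -0.001 -1.   ]] [ 0.176  -0.5992  0.1937] [ 1.18  0.44  0.03  1.57 -0.01  1.13 -0.08] 0.1
turn units (now tool) [-1.000e-02  1.000e-02  1.114e+01]
shift units in now tool [ 22.37 -28.16   2.59] in final tool [-30.27 -19.42   2.55]
```

Emit:
arm_command(dp=[[0,0,0],[0,0,0],[0,0,0],[0,0,0],[0,0,0],[0,0,0],[0,0,0],[0,0,0],[0,0,0],[0,0,0]], angular=[[0,0,-0.98],[0,0,-0.98],[0,0,-0.98],[0,0,-0.98],[0,0,-0.98],[0,0,-0.98],[0,0,-0.98],[0,0,-0.98],[0,0,-0.98],[0,0,-0.98]], claw=[1,1,1,1,1,1,1,1,1,1], force=25)

```text
clock: 1.1
position: [0.176, -0.5994, 0.194]
ee_rot: [-1.999, -2.422, -0.001]
force: [-0.0, -0.3, 0.4]
width: 1.0
gripper_force: 0.0
```

Emit:
arm_command(dp=[[0.95,0.62,0],[0.95,0.62,0],[0.95,0.62,0],[0.95,0.62,0],[0.95,0.62,0],[0.95,0.62,0],[0.95,0.62,0],[0.95,0.62,0],[0.95,0.62,0],[0.95,0.62,0]], angular=[[0,0,0],[0,0,0],[0,0,0],[0,0,0],[0,0,0],[0,0,0],[0,0,0],[0,0,0],[0,0,0],[0,0,0]], claw=[1,1,1,1,1,1,1,1,1,1])

```text
clock: 2.1
position: [0.285, -0.3365, 0.1942]
ee_rot: [-2.007, -2.417, 0.0]
force: [0.4, 0.6, 0.7]
width: 0.998
gripper_force: 0.0
```

Emit:
arm_command(dp=[[0.95,0.62,0],[0.95,0.62,0],[0.95,0.62,0],[0.95,0.62,0],[0.95,0.62,0],[0.95,0.62,0],[0.95,0.62,0],[0.95,0.62,0],[0.95,0.62,0],[0.95,0.62,0]], angular=[[0,0,0],[0,0,0],[0,0,0],[0,0,0],[0,0,0],[0,0,0],[0,0,0],[0,0,0],[0,0,0],[0,0,0]], claw=[1,1,1,1,1,1,1,1,1,1])

```text
clock: 3.1
position: [0.3936, -0.0747, 0.1943]
ee_rot: [-2.007, -2.417, 0.001]
force: [-0.2, -0.5, -0.3]
width: 1.0
gripper_force: 0.0
```

```bash
python3 go.py .514 .234 .13 .185 0 1
python3 - <<'E'
from h import *
d=grab('wrist','w0'); print(d['K'],d['R'],d['t'])
E
```

```text
R0
 [[-0.184  0.983 -0.   ]
 [ 0.983  0.184 -0.   ]
 [-0.    -0.    -1.   ]] [ 0.3936 -0.0747  0.1943] [ 0.71  0.13 -0.71  2.03  0.1   1.01  0.14] 3.1
turn units (now tool) [-0.  0. -0.]
shift units in now tool [11.26  7.    2.57] in final tool [11.25  7.01  2.57]
[[325.1922621    0.         277.58454413]
 [  0.         325.1922621  206.07782688]
 [  0.           0.           1.        ]] [[ 9.82769284e-01  1.84834622e-01  8.34593768e-04]
 [ 1.76343847e-01 -9.38957506e-01  2.95400827e-01]
 [ 5.53839484e-02 -2.90163684e-01 -9.55373045e-01]] [-0.37370935 -0.17558145  0.34892668]
```

View pics/w0.png

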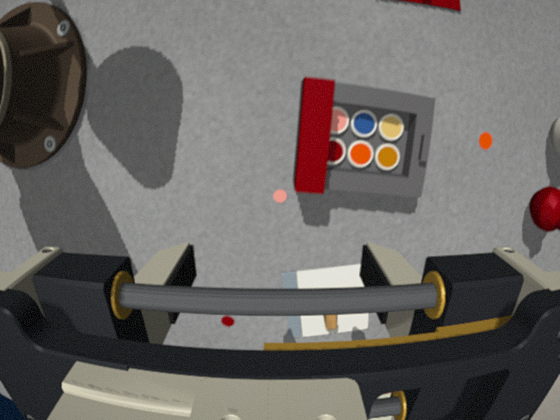

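The wrist view shows the tray: lip top corners at (304,77), (335,81), (324,193) and (297,191), and far rim corners at (434,97) and (421,197). I'll turn these into positions.

Run:
```python
from h import *
d=load('w0');K,R,t=d['K'],d['R'],d['t']
def ray(u,v,z):
    x=(u-K[0,2])/K[0,0];y=(v-K[1,2])/K[1,1];r=np.hypot(x,y)
    q=R.T@np.array([np.sin(r)*x/r,np.sin(r)*y/r,np.cos(r)]);c=-R.T@t
    return c+q*(z-c[2])/q[2]
cs={}
for k,u,v,z in(('oL',304,77,.055),('iL',335,81,.055),('iR',324,193,.055),('oR',297,191,.055),('fL',434,97,.03),('fR',421,197,.03)):
    cs[k]=ray(u,v,z);print(k,cs[k].round(4))
# rigid 2D fit, tray coords, with wrist and two-view measurements
loc=dict(oL=(-.078,.06),iL=(-.044,.06),iR=(-.044,-.06),oR=(-.078,-.06),fL=(.078,.06),fR=(.078,-.06))
tv=dict(oL=(.3962,.0405),oR=(.4118,-.0792),iL=(.4273,.0422),iR=(.4406,-.0756),fL=(.5523,.0564),fR=(.5668,-.0612))
for m in(cs,tv):
    ks=list(loc)
    A=np.c_[[loc[k] for k in ks],np.zeros(6)];B=np.c_[[m[k][:2] for k in ks],np.zeros(6)]
    a0,b0=A.mean(0),B.mean(0);r,_=Rn.align_vectors(B-b0,A-a0);o=b0-r.apply(a0)
    print(o.round(4),r.as_rotvec()[2].round(4),((B-o)-r.apply(A)).round(4)[:,:2].tolist())
```

```text
oL [0.3991 0.0423 0.055 ]
iL [0.4305 0.0451 0.055 ]
iR [ 0.4437 -0.0716  0.055 ]
oR [ 0.4151 -0.0749  0.055 ]
fL [0.5535 0.0612 0.03  ]
fR [ 0.5686 -0.059   0.03  ]
[ 0.4829 -0.0078  0.    ] 0.1183 [[0.0006, -0.0003], [-0.0017, -0.0016], [-0.0026, 0.0009], [0.0025, 0.0017], [0.0001, 0.0002], [0.0011, -0.0009]]
[ 0.4804 -0.0111  0.    ] 0.115 [[0.0002, 0.001], [-0.0025, -0.0012], [-0.003, 0.0002], [0.002, 0.0005], [0.0013, -0.001], [0.002, 0.0006]]
```

Emit:
arm_command(dp=[[0.95,0.6,0.2],[0.95,0.6,0.2],[0.95,0.6,0.2],[0.95,0.6,0.2],[0.95,0.6,0.2],[0.95,0.6,0.2],[0.95,0.6,0.2],[0.95,0.6,0.2],[0.95,0.6,0.2],[0.95,0.6,0.2]], angular=[[0,0,0],[0,0,0],[0,0,0],[0,0,0],[0,0,0],[0,0,0],[0,0,0],[0,0,0],[0,0,0],[0,0,0]], claw=[1,1,1,1,1,1,1,1,1,1])

```text
clock: 4.15
position: [0.4975, 0.1859, 0.1438]
ee_rot: [-2.007, -2.417, 0.001]
force: [0.1, -0.7, -0.3]
width: 0.999
gripper_force: 0.0
```

```bash
python3 go.py .514 .234 .010 .185 0 1; python3 -c "
from h import *
grab('wrist','w1')"
```

```text
R0
 [[-0.184  0.983 -0.001]
 [ 0.983  0.184 -0.   ]
 [-0.    -0.001 -1.   ]] [0.4975 0.1859 0.1438] [ 0.1   0.44 -0.75  1.82  0.35  1.02 -0.61] 4.15
turn units (now tool) [-0.01  0.   -0.  ]
shift units in now tool [1.77 1.01 5.35] in final tool [1.77 1.   5.35]
```

View pics/w1.png

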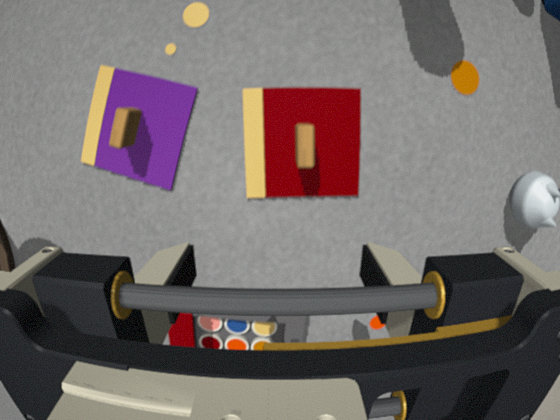

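The red cover's corners are at (243,88), (246,199), (360,88) and (358,196), with its handle at (305,145). I'll fit its pose.

Run:
```python
from h import *
d=load('w1');K,R,t=d['K'],d['R'],d['t']
def ray(u,v,z):
    x=(u-K[0,2])/K[0,0];y=(v-K[1,2])/K[1,1];r=np.hypot(x,y)
    q=R.T@np.array([np.sin(r)*x/r,np.sin(r)*y/r,np.cos(r)]);c=-R.T@t
    return c+q*(z-c[2])/q[2]
uv=((243,88),(246,199),(360,88),(358,196))
B=np.array([ray(*p,.004) for p in uv]);B[:,2]=0
A=np.array([(-.06,.057,0),(-.06,-.057,0),(.06,.057,0),(.06,-.057,0)])
b0=B.mean(0);r,_=Rn.align_vectors(B-b0,A)
print(b0.round(4),r.as_rotvec()[2].round(4),(B-b0-r.apply(A)).round(4)[:,:2].tolist())
print(ray(306,132,.04).round(4))
```

```text
[0.5147 0.2363 0.    ] 0.2061 [[0.0007, 0.0009], [-0.0001, -0.0012], [-0.0006, 0.0004], [-0.0001, -0.0001]]
[0.5122 0.2501 0.04  ]
```

Emit:
arm_command(dp=[[0.6,0.34,0.5],[0.6,0.34,0.6],[0.6,0.34,0.7],[0,0,0.8],[0,0,0.8],[0,0,0.8],[0,0,0.6],[0,0,0.4],[0,0,0.2],[0,0,0]], angular=[[0,0,-0.07],[0,0,0],[0,0,0],[0,0,0],[0,0,0],[0,0,0],[0,0,0],[0,0,0],[0,0,0],[0,0,0]], claw=[1,0.7,0.6,0.6,0.6,0.6,0.6,0.6,0.6,0.6])

```text
clock: 5.2
position: [0.5137, 0.2341, 0.0091]
ee_rot: [-1.994, -2.427, 0.001]
force: [-1.0, 0.1, 0.5]
width: 0.603
gripper_force: 0.0
```

```bash
python3 go.py .5143 .235 .008 .195 0 1
```

```text
R0
 [[-0.194  0.981 -0.   ]
 [ 0.981  0.194 -0.   ]
 [-0.    -0.001 -1.   ]] [0.5137 0.2341 0.0091] [-0.08  0.65 -0.64  1.87  0.53  0.8  -0.8 ] 5.2
turn units (now tool) [-0.  0.  0.]
shift units in now tool [0.03 0.03 0.05] in final tool [0.03 0.03 0.05]
```

Emit:
arm_command(dp=[[0,0,0],[0,0,0],[0,0,0],[0,0,0],[0,0,0],[0,0,0],[0,0,0]], angular=[[0,0,0],[0,0,0],[0,0,0],[0,0,0],[0,0,0],[0,0,0],[0,0,0]], claw=[0,0,0,0,0,0,0], force=25)

```text
clock: 5.9
position: [0.5138, 0.2343, 0.0094]
ee_rot: [1.994, 2.428, -0.0]
force: [0.0, -0.5, 1.3]
width: 0.045
gripper_force: 0.0
```

Emit:
arm_command(dp=[[0,0,-0.3],[0,0,-0.6],[0,0,-0.8],[0,0,-0.8],[0,0,-0.8],[0,0,-0.8],[0,0,-0.6],[0,0,-0.3]], angular=[[0,0,0],[0,0,0],[0,0,0],[0,0,0],[0,0,0],[0,0,0],[0,0,0],[0,0,0]], claw=[0,0,0,0,0,0,0,0])

```text
clock: 6.7
position: [0.5144, 0.2349, 0.1366]
ee_rot: [1.993, 2.427, 0.004]
force: [-0.0, -0.0, -1.1]
width: 0.008
gripper_force: 0.0
```

```bash
cat > plan.py <<'E'
from go import *
# python3 plan.py tipx tipz tilt(deg): TCP target so the tongue tip (underside-height) is at tray x=tipx, z above rim
tx,tz,tilt=map(float,sys.argv[1:4]); tilt=np.radians(tilt)
TR=np.array([.4817,-.0095,.03]); yaw=.117
h=.0085  # TCP above plate underside
offx=0.0; offy=-.0005  # TCP relative to the plate centre, plate axes
Rp=Rn.from_euler('z',yaw)*Rn.from_euler('y',-tilt)
tip=TR+Rn.from_euler('z',yaw).apply([tx/1e3,0,tz/1e3])
p=tip+Rp.apply([.06+offx,offy,h])
o=arm.observe(); R0=Rn.from_rotvec(o['ee_rot']); Rt=target(yaw,tilt)
d=p-o['position']
print('pos',o['position'].round(4),'goal',p.round(4),'F',o['force'].round(1),'w',o['width'],o['clock'])
print('turn',((R0.inv()*Rt).as_rotvec()/.15).round(2),'shift now-tool',(R0.inv().apply(d)/.025).round(2),'final-tool',(Rt.inv().apply(d)/.025).round(2))
E
python3 plan.py -25 25 0; python3 plan.py -25 12 20
```

```text
pos [0.5144 0.2349 0.1366] goal [ 0.5165 -0.0059  0.0635] F [-0.  -0.  -1.1] w 0.00779388597651847 6.7
turn [ 0.02 -0.    0.52] shift now-tool [-9.47 -1.79  2.92] final-tool [-9.57 -1.04  2.93]
pos [0.5144 0.2349 0.1366] goal [ 0.51   -0.0067  0.0705] F [-0.  -0.  -1.1] w 0.00779388597651847 6.7
turn [-2.31 -0.1   0.52] shift now-tool [-9.44 -2.05  2.63] final-tool [-9.57 -2.13  2.04]
```

The fingers shut past the handle's width (16 mm would read about 0.17), so I'll look.

Run:
```python
from h import *
grab('top','top1');grab('wrist','w2');grab('scene','sc1')
b=cv2.imread('pics/sc1.png')[150:290,200:410];c=cv2.imread('pics/w2.png')
b=cv2.resize(b,(630,420),interpolation=cv2.INTER_CUBIC)
cv2.imwrite('pics/v2.png',cv2.resize(np.hstack([b,c]),None,fx=.67,fy=.67))
```

```text
(no output)
```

View pics/v2.png

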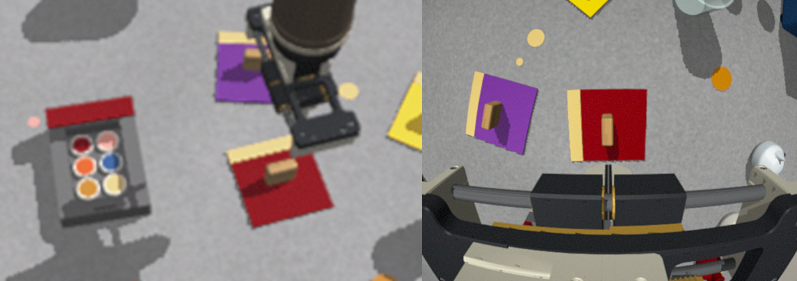

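The scene view shows the cover still on the table, with the shut fingers lifted clear. In the wrist view its corners are about (218,134), (335,134), (334,240) and (219,240). I'll compare the measurements and project the TCP into each view.

```bash
cat >> h.py <<'E'
def fish(d,X):
    q=d['R']@np.asarray(X)+d['t'];r=np.hypot(q[0],q[1]);th=np.arctan2(r,q[2])
    return d['K'][:2,:2]@(q[:2]/r*th)+d['K'][:2,2]
def pin(d,X):
    q=d['K']@(d['R']@np.asarray(X)+d['t']);return q[:2]/q[2]
def ray(d,u,v,z):
    K,R,t=d['K'],d['R'],d['t'];x=(u-K[0,2])/K[0,0];y=(v-K[1,2])/K[1,1];r=np.hypot(x,y)
    q=R.T@np.array([np.sin(r)*x/r,np.sin(r)*y/r,np.cos(r)]);c=-R.T@t
    return c+q*(z-c[2])/q[2]
E
python3 - <<'E'
from h import *
T,S,W=load('top1'),load('sc1'),load('w2')
o=arm.observe();p=o['position'];R=Rn.from_rotvec(o['ee_rot']);print(p,o['joints'].round(2))
print('TCP px wrist',fish(W,p),'top',pin(T,p),'scene',pin(S,p))
print('cam wrist',-W['R'].T@W['t'])
def redmask(d):
    h=cv2.cvtColor(d['frame'],cv2.COLOR_RGB2HSV); return cv2.inRange(h,(0,150,60),(8,255,255))|cv2.inRange(h,(172,150,60),(180,255,255))
for n,d in(('w2',W),('w1',load('w1')),('top0',load('top0')),('top1',T),('s0',load('scene0')),('s1',S)):
    k,l,st,c=cv2.connectedComponentsWithStats(redmask(d))
    for i in range(1,k):
        if st[i,4]>300: print(n,st[i].tolist(),c[i].round(1))
for z in (.04,.022,.004): print(fish(W,[.514,.235,z]),fish(load('w1'),[.514,.235,z]))
E
```

```text
[0.51386323 0.23421963 0.13457319] [-0.    0.5  -0.73  1.75  0.38  1.03 -0.68]
TCP px wrist [275.35026149 238.98413731] top [205.91595459 171.52050724] scene [343.60072406 213.68623122]
cam wrist [0.49852175 0.31469658 0.32816611]
w2 [237, 133, 98, 107, 9237] [286.5 184.4]
w1 [263, 88, 97, 109, 9344] [312.  140.9]
w1 [169, 313, 26, 35, 726] [182.3 331. ]
top0 [317, 37, 24, 29, 375] [328.7  54.1]
top0 [186, 154, 57, 52, 1832] [212.7 179.3]
top0 [303, 211, 58, 21, 817] [331.3 220.7]
top1 [317, 37, 29, 31, 638] [331.5  52.9]
s0 [223, 199, 43, 15, 382] [244.1 205.7]
s0 [316, 222, 49, 41, 1136] [339.6 243. ]
s0 [229, 334, 27, 28, 476] [240.6 346.8]
s0 [23, 382, 43, 18, 304] [ 47.4 391.8]
s1 [223, 199, 43, 15, 380] [244.1 205.6]
s1 [316, 225, 49, 38, 1092] [339.2 243.8]
s1 [229, 334, 27, 28, 477] [240.6 346.8]
[275.92077621 198.10296385] [304.65356172 148.49682062]
[275.93817262 193.09146816] [303.12832696 146.2145731 ]
[275.95398515 188.6017919 ] [301.76411424 144.17718883]
```

Run:
```python
from h import *
c=cv2.imread('pics/w2.png')[115:365,150:400]; t=cv2.imread('pics/top1.png')[120:270,160:310]
cv2.imwrite('pics/v3.png',np.hstack([cv2.resize(c,(400,400)),cv2.resize(t,(400,400),interpolation=cv2.INTER_CUBIC)]))
```

```text
(no output)
```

View pics/v3.png

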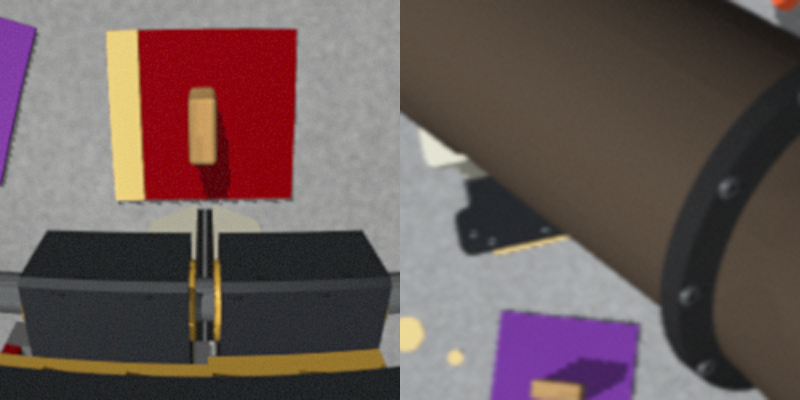

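Run:
```python
from h import *
W=load('w2')
K=W['K'];R=W['R'];t=W['t']
def wz(u,v):
    x=(u-K[0,2])/K[0,0];y=(v-K[1,2])/K[1,1];r=np.hypot(x,y)
    q=np.array([np.sin(r)*x/r,np.sin(r)*y/r,np.cos(r)]);z=W['z_map'][v,u];return (R.T@(q/q[2]*z-t)).round(4)
print('plate',wz(310,150),wz(320,200),'handle top',wz(277,195),wz(276,185),wz(276,175),wz(276,210),'table',wz(200,200))
print('tips',[wz(276+i,247) for i in(-1,1,2,4)], [wz(280,v) for v in range(240,300,8)])
```

```text
plate [0.5397 0.281  0.004 ] [0.5611 0.2325 0.0059] handle top [0.5143 0.2383 0.0409] [0.5117 0.2471 0.0398] [0.5101 0.2551 0.0339] [0.5163 0.2239 0.0407] table [0.4371 0.2068 0.0015]
tips [array([0.5115, 0.2457, 0.173 ]), array([0.5125, 0.2461, 0.1734]), array([0.513 , 0.2462, 0.1734]), array([0.5142, 0.2457, 0.172 ])] [array([0.5297, 0.1784, 0.0007]), array([0.5141, 0.2461, 0.174 ]), array([0.514 , 0.2458, 0.1831]), array([0.514 , 0.2456, 0.1914]), array([0.5139, 0.2457, 0.1994]), array([0.5138, 0.2456, 0.2064]), array([0.5138, 0.2456, 0.213 ]), array([0.5093, 0.2657, 0.2509])]
```

```bash
python3 go.py .5143 .235 .009 .195 0 1 | tail -2
```

```text
turn units (now tool) [0. 0. 0.]
shift units in now tool [0.03 0.02 5.02] in final tool [0.03 0.02 5.02]
```

The wrist depth map puts the table at 0.001 and the handle top at 0.040, both right. But it puts the fingertips at z ≈ 0.171 while the state says 0.135. So the reported TCP seems to be about 36 mm beyond the real tips, and the fingers shut above the handle. I'll go back down in steps, checking with the depth map.

Emit:
arm_command(dp=[[0,0,0.5],[0,0,0.8],[0,0,0.8],[0,0,0.8],[0,0,0.8],[0,0,0.7],[0,0,0.4],[0,0,0.2]], angular=[[0,0,0],[0,0,0],[0,0,0],[0,0,0],[0,0,0],[0,0,0],[0,0,0],[0,0,0]], claw=[0.5,0.5,0.5,0.5,0.5,0.5,0.5,0.5])

```text
clock: 7.65
position: [0.5125, 0.2337, 0.0074]
ee_rot: [-1.993, -2.427, 0.004]
force: [0.6, 0.2, 0.1]
width: 0.498
gripper_force: 0.0
```

```bash
cat >> h.py <<'E'
def cloud(d):
    K,R,t=d['K'],d['R'],d['t'];v,u=np.mgrid[0:420,0:560];x=(u-K[0,2])/K[0,0];y=(v-K[1,2])/K[1,1];r=np.hypot(x,y)+1e-9
    q=np.stack([np.sin(r)*x/r,np.sin(r)*y/r,np.cos(r)],-1);return (q/q[...,2:]*d['z_map'][...,None]-t)@R
E
python3 - <<'E'
from h import *
d=grab('wrist','w3');o=arm.observe();p=o['position'];print(p.round(4),o['force'].round(1),o['width'])
C=cloud(d)
R=Rn.from_rotvec(o['ee_rot']);L=R.inv().apply((C-p).reshape(-1,3)).reshape(C.shape)
# finger points: front faces near tool x ~ 0.005..0.02, |y|<0.05
m=(d['z_map']>0)&(L[...,0]>.004)&(L[...,0]<.016)&(abs(L[...,1])<.06)&(C[...,2]>.015)
for lo,hi in((-.06,-.01),(-.01,.01),(.01,.06)):
    k=m&(L[...,1]>lo)&(L[...,1]<hi)
    if k.sum(): print(lo,k.sum(),'tool z pct',np.percentile(L[k][:,2],[95,99,100]).round(4),'y',np.percentile(L[k][:,1],[2,98]).round(4))
vs=[(u,v) for v in range(150,300,10) for u in(275,)]
for u,v in vs: print(u,v,C[v,u].round(3))
E
```

```text
[0.5127 0.2339 0.0075] [-0.6 -0.7 -1. ] 0.5006915065699951
-0.06 1696 tool z pct [-0.0389 -0.0346 -0.0332] y [-0.0376 -0.0224]
-0.01 614 tool z pct [-0.0316 -0.0305 -0.0295] y [-0.0064  0.0091]
0.01 1762 tool z pct [-0.0398 -0.0348 -0.0326] y [0.0226 0.0381]
275 150 [0.5   0.289 0.006]
275 160 [0.502 0.283 0.004]
275 170 [0.503 0.277 0.005]
275 180 [0.504 0.271 0.005]
275 190 [0.505 0.265 0.005]
275 200 [0.507 0.259 0.005]
275 210 [0.507 0.255 0.013]
275 220 [0.508 0.255 0.03 ]
275 230 [0.508 0.253 0.04 ]
275 240 [0.509 0.247 0.04 ]
275 250 [0.51  0.242 0.041]
275 260 [0.511 0.236 0.041]
275 270 [0.513 0.229 0.04 ]
275 280 [0.514 0.224 0.041]
275 290 [0.506 0.265 0.119]
```

Emit:
arm_command(dp=[[0,0.03,0.4],[0,0.03,0.4],[0,0,0.3],[0,0,0.15],[0,0,0]], angular=[[0,0,0],[0,0,0],[0,0,0],[0,0,0],[0,0,0]], claw=[0.5,0.5,0.5,0.5,0.5])

```text
clock: 8.2
position: [0.5149, 0.2344, -0.0224]
ee_rot: [-1.994, -2.427, 0.001]
force: [-0.0, -0.1, 0.6]
width: 0.498
gripper_force: 0.0
```

Emit:
arm_command(dp=[[0,0,0],[0,0,0],[0,0,0],[0,0,0],[0,0,0]], angular=[[0,0,0],[0,0,0],[0,0,0],[0,0,0],[0,0,0]], claw=[0,0,0,0,0], force=25)

```text
clock: 8.7
position: [0.5153, 0.2346, -0.0216]
ee_rot: [1.994, 2.427, 0.0]
force: [-1.5, -0.9, 1.9]
width: 0.177
gripper_force: 25.0
```

Emit:
arm_command(dp=[[0,0,-0.3],[0,0,-0.6],[0,0,-0.8],[0,0,-0.8],[0,0,-0.8],[0,0,-0.8],[0,0,-0.6],[0,0,-0.3]], angular=[[0,0,0],[0,0,0],[0,0,0],[0,0,0],[0,0,0],[0,0,0],[0,0,0],[0,0,0]], claw=[0,0,0,0,0,0,0,0])

```text
clock: 9.5
position: [0.5159, 0.2351, 0.1053]
ee_rot: [1.993, 2.427, 0.003]
force: [-0.1, 0.7, -0.9]
width: 0.172
gripper_force: 25.0
```

```bash
sed -i 's/^h=.*/h=-.022/; s/offy=[^ ]*/offy=-.0008/' plan.py; python3 plan.py -20 30 20
```

```text
pos [0.5159 0.2351 0.1053] goal [ 0.5254 -0.0052  0.0598] F [-0.1  0.7 -0.9] w 0.17196240451717767 9.5
turn [-2.31 -0.1   0.52] shift now-tool [-9.5  -1.5   1.81] final-tool [-9.59 -1.32  1.45]
```

Emit:
arm_command(dp=[[0,0,0],[0,0,0],[0,0,0],[0,0,0],[-0.5,-0.06,0],[-0.95,-0.13,0],[-0.95,-0.13,0],[-0.95,-0.13,0],[-0.95,-0.13,0],[-0.95,-0.13,0]], angular=[[-0.58,-0.025,0.13],[-0.58,-0.025,0.13],[-0.58,-0.025,0.13],[-0.57,-0.025,0.13],[0,0,0],[0,0,0],[0,0,0],[0,0,0],[0,0,0],[0,0,0]], claw=[0,0,0,0,0,0,0,0,0,0])

```text
clock: 10.5
position: [0.5141, 0.1005, 0.0972]
ee_rot: [1.919, 2.157, 0.375]
force: [0.5, 0.1, -1.0]
width: 0.169
gripper_force: 25.0
```

Emit:
arm_command(dp=[[-0.95,-0.13,0],[-0.95,-0.13,0],[-0.95,-0.13,0.2],[-0.8,-0.13,0.3],[-0.5,-0.13,0.3],[-0.2,0,0.2],[0,0,0],[0,0,0]], angular=[[0,0,0],[0,0,0],[0,0,0],[0,0,0],[0,0,0],[0,0,0],[0,0,0],[0,0,0]], claw=[0,0,0,0,0,0,0,0])

```text
clock: 11.3
position: [0.52, -0.0055, 0.0685]
ee_rot: [1.917, 2.158, 0.377]
force: [-0.5, 0.6, -0.3]
width: 0.176
gripper_force: 25.0
```

```bash
python3 plan.py -20 30 20;python3 plan.py -35 10 20
python3 - <<'E'
from h import *
d=grab('wrist','w4');s=grab('scene','sc4')
C=cloud(d);o=arm.observe();p=o['position'];Y=.117
T=np.array([.4817,-.0095,.03]);A=Rn.from_euler('z',Y)
h=cv2.cvtColor(d['frame'],cv2.COLOR_RGB2HSV)
L=A.inv().apply((C-T).reshape(-1,3)).reshape(C.shape)
b=cv2.imread('pics/sc4.png')[150:290,180:390];b=cv2.resize(b,(630,420),interpolation=cv2.INTER_CUBIC)
cv2.imwrite('pics/v4.png',cv2.resize(np.hstack([b,cv2.imread('pics/w4.png')]),None,fx=.67,fy=.67))
E
```

```text
pos [ 0.52   -0.0055  0.0685] goal [ 0.5254 -0.0052  0.0598] F [-0.5  0.6 -0.3] w 0.1757684997510802 11.3
turn [-0.02  0.    0.01] shift now-tool [-0.01  0.09  0.4 ] final-tool [-0.01  0.08  0.4 ]
pos [ 0.52   -0.0055  0.0685] goal [ 0.5105 -0.0069  0.0398] F [-0.5  0.6 -0.3] w 0.1757684997510802 11.3
turn [-0.02  0.    0.01] shift now-tool [-0.01 -0.75  0.95] final-tool [-0.01 -0.75  0.94]
```

View pics/v4.png

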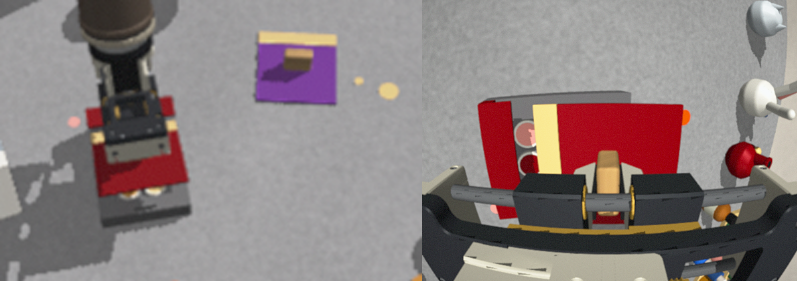

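The wrist view shows the tilted cover's tongue, its +y corner at raw (167,155), between the lip with its inner corner at (134,149) and the middle of the tray. The cloud will give their relative positions.

```bash
cat > rel.py <<'E'
from h import *
import sys
d=load(sys.argv[1]);C=cloud(d);T=np.array([.4817,-.0095,.03]);A=Rn.from_euler('z',.117)
L=A.inv().apply((C-T).reshape(-1,3)).reshape(C.shape)*1e3
h=cv2.cvtColor(d['frame'],cv2.COLOR_RGB2HSV);H,S,V=cv2.split(h)
red=((H<8)|(H>172))&(S>150)&(V>60); cream=(H>15)&(H<32)&(S>60)&(S<200)&(V>120)
ok=d['z_map']>0
vv,uu=np.mgrid[0:420,0:560]
def comp(m,u,v):
    n,l=cv2.connectedComponents(m.astype(np.uint8));return l==l[v,u]
def rep(n,m,seed):
    k=comp(m&ok,*seed);P=L[k];P=P[np.linalg.norm(P-np.median(P,0),axis=1)<120]
    c=np.c_[P[:,:2],np.ones(len(P))];s=np.linalg.lstsq(c,P[:,2],rcond=None)[0]
    cnt=cv2.minAreaRect(P[:,:2].astype(np.float32))
    print(n,len(P),'slopes deg',np.degrees(np.arctan(s[:2])).round(2),'x',np.percentile(P[:,0],[.5,99.5]).round(1),'y',np.percentile(P[:,1],[.5,99.5]).round(1),'z',np.percentile(P[:,2],[1,99]).round(1),'rect',np.round(cnt[2],2))
    for x0 in np.arange(-85,85,15):
        q=P[(P[:,0]>x0)&(P[:,0]<x0+5)]
        if len(q)>20: print('   x',x0,'ymax',np.percentile(q[:,1],99.5).round(1),'z',np.median(q[:,2]).round(1),end=';')
    print()
for a in sys.argv[2:]:
    n,u,v=a.split(',');rep(n,{'r':red,'c':cream}[n[0]],(int(u),int(v)))
g=(S<60)&ok&(abs(L[...,2])<3)&(L[...,1]>45)&(L[...,1]<75)&(abs(L[...,0])<85)
P=L[g]
if len(P): print('rim',len(P),'z',np.median(P[:,2]).round(1),'x',np.percentile(P[:,0],[.5,99.5]).round(1),[(x0,np.percentile(P[(P[:,0]>x0)&(P[:,0]<x0+10),1],99).round(1)) for x0 in range(-70,70,10) if ((P[:,0]>x0)&(P[:,0]<x0+10)).sum()>15])
E
python3 rel.py w4 r_plate,230,180 c_tongue,180,190 r_lip,110,200
```

```text
r_plate 16903 slopes deg [19.54  0.16] x [-6.7 85.3] y [-0.3 57.8] z [50.3 83.8] rect 0.32
   x -10 ymax 57.7 z 50.6;   x 5 ymax 57.6 z 55.5;   x 20 ymax 57.9 z 60.9;   x 35 ymax 57.9 z 66.5;   x 50 ymax 57.7 z 71.8;   x 65 ymax 57.6 z 77.2;   x 80 ymax 57.9 z 82.7;
c_tongue 3617 slopes deg [20.39  0.6 ] x [-26.3  -7.5] y [-1.1 57.7] z [ 2.2 51.3] rect 88.33
   x -25 ymax 57.6 z 44.6;   x -10 ymax 57.8 z 49.5;
r_lip 6133 slopes deg [ 3.43 -0.33] x [-75.7 -45.8] y [-22.3  60.7] z [22.5 27.6] rect 89.45
   x -70 ymax 60.9 z 25.9;   x -55 ymax 60.1 z 25.9;
rim 2935 z 0.9 x [-62.1  78.8] [(-70, np.float64(60.9)), (-60, np.float64(60.9)), (-50, np.float64(60.7)), (-40, np.float64(60.5)), (-30, np.float64(60.4)), (-20, np.float64(60.6)), (-10, np.float64(60.3)), (0, np.float64(60.6)), (10, np.float64(60.3)), (20, np.float64(60.0)), (30, np.float64(59.9)), (40, np.float64(59.7)), (50, np.float64(59.5)), (60, np.float64(59.7))]
```

Emit:
arm_command(dp=[[-0.02,-0.15,0.15],[0,-0.15,0.25],[0,-0.15,0.25],[0,-0.15,0.2],[0,-0.1,0.1],[0,0,0],[0,0,0]], angular=[[0,0,0.065],[0,0,0],[0,0,0],[0,0,0],[0,0,0],[0,0,0],[0,0,0]], claw=[0,0,0,0,0,0,0])

```text
clock: 12.1
position: [0.5116, -0.0076, 0.0403]
ee_rot: [1.929, 2.148, 0.378]
force: [0.4, 0.1, -0.8]
width: 0.173
gripper_force: 25.0
```

```bash
sed -i 's/yaw=.117/yaw=.108/; s/offy=[^ ]*/offy=-.0010/; s/-.0095,.03\]/-.0094,.03]/' plan.py; python3 plan.py -35 10 20; python3 plan.py -57 6 20
python3 - <<'E'
from h import *
grab('wrist','w5')
E
python3 rel.py w5 | tail -1
python3 - <<'E'
from h import *
d=load('w5');C=cloud(d);A=Rn.from_euler('z',.117);L=A.inv().apply((C-[.4817,-.0095,.03]).reshape(-1,3)).reshape(C.shape)*1e3
h=cv2.cvtColor(d['frame'],cv2.COLOR_RGB2HSV);H,S,V=cv2.split(h)
cream=(H>15)&(H<32)&(S>60)&(S<200)&(V>120)&(L[...,1]>20)&(L[...,1]<60)&(abs(L[...,0])<60)&(L[...,2]<60)
P=L[cream];print(len(P),np.percentile(P,[1,50,99],axis=0).round(1).tolist())
q=P[P[:,0]<np.percentile(P[:,0],5)];print(q.mean(0).round(1))
E
```

```text
pos [ 0.5116 -0.0076  0.0403] goal [ 0.5105 -0.0073  0.0398] F [ 0.4  0.1 -0.8] w 0.1725595127233215 12.1
turn [-0.01 -0.01 -0.01] shift now-tool [ 0.02 -0.04  0.  ] final-tool [ 0.02 -0.04  0.  ]
pos [ 0.5116 -0.0076  0.0403] goal [ 0.4887 -0.0096  0.0358] F [ 0.4  0.1 -0.8] w 0.1725595127233215 12.1
turn [-0.01 -0.01 -0.01] shift now-tool [ 0.02 -0.93 -0.15] final-tool [ 0.02 -0.93 -0.15]
rim 2830 z 1.0 x [-62.6  78.9] [(-70, np.float64(60.9)), (-60, np.float64(60.8)), (-50, np.float64(60.7)), (-40, np.float64(60.6)), (-30, np.float64(60.7)), (-20, np.float64(60.5)), (-10, np.float64(60.5)), (0, np.float64(60.3)), (10, np.float64(60.1)), (20, np.float64(60.2)), (30, np.float64(59.9)), (40, np.float64(59.8)), (50, np.float64(59.8)), (60, np.float64(59.9))]
2482 [[-34.4, 20.1, 1.4], [-24.5, 38.9, 18.7], [15.4, 57.1, 57.5]]
[-34.1  39.   11.9]
```

Emit:
arm_command(dp=[[0.02,-0.15,-0.02],[0,-0.2,-0.03],[0,-0.2,-0.03],[0,-0.2,-0.03],[0,-0.13,-0.03],[0,-0.05,-0.01],[0,0,0]], angular=[[0,0,0],[0,0,0],[0,0,0],[0,0,0],[0,0,0],[0,0,0],[0,0,0]], claw=[0,0,0,0,0,0,0])

```text
clock: 12.85
position: [0.4883, -0.0099, 0.0358]
ee_rot: [1.93, 2.148, 0.378]
force: [-0.1, 0.2, -0.9]
width: 0.175
gripper_force: 25.0
```

```bash
cat > swing.py <<'E'
import numpy as np
# tool-frame TCP step for tilt a->b (deg), tip (x,z mm) start/end, tray plane; plate coords of TCP (60,-22)
def P(t,x,z): c,s=np.cos(t),np.sin(t); return np.array([x+60*c+22*s, z+60*s-22*c])
N=8; ts=np.radians(np.linspace(20,0,N+1)); zs=np.linspace(6,1.5,N+1)
for i in range(N):
    d=P(ts[i+1],-57,zs[i+1])-P(ts[i],-57,zs[i]); t=ts[i]
    print('turn',round((ts[i]-ts[i+1])/.15,2),'tool y',round((d@[np.cos(t),np.sin(t)])/25,3),'tool z',round((d@[np.sin(t),-np.cos(t)])/25,3))
E
python3 swing.py; python3 plan.py -57 6 20;python3 plan.py -57 1.5 0
```

```text
turn 0.29 tool y -0.048 tool z 0.125
turn 0.29 tool y -0.047 tool z 0.125
turn 0.29 tool y -0.046 tool z 0.126
turn 0.29 tool y -0.046 tool z 0.126
turn 0.29 tool y -0.045 tool z 0.126
turn 0.29 tool y -0.044 tool z 0.126
turn 0.29 tool y -0.043 tool z 0.126
turn 0.29 tool y -0.042 tool z 0.126
pos [ 0.4883 -0.0099  0.0358] goal [ 0.4887 -0.0096  0.0358] F [-0.1  0.2 -0.9] w 0.17524983879093273 12.85
turn [-0.02 -0.01 -0.01] shift now-tool [0.01 0.01 0.  ] final-tool [0.01 0.01 0.  ]
pos [ 0.4883 -0.0099  0.0358] goal [ 0.4848 -0.0101  0.0095] F [-0.1  0.2 -0.9] w 0.17524983879093273 12.85
turn [ 2.31 -0.01 -0.01] shift now-tool [ 0.01 -0.49  0.94] final-tool [ 0.01 -0.14  1.05]
```

Emit:
arm_command(dp=[[0,-0.048,0.125],[0,-0.047,0.125],[0,-0.046,0.126],[0,-0.046,0.126],[0,-0.045,0.126],[0,-0.044,0.126],[0,-0.043,0.126],[0,-0.042,0.126],[0,0,0],[0,0,0]], angular=[[0.29,0,0],[0.29,0,0],[0.29,0,0],[0.29,0,0],[0.29,0,0],[0.29,0,0],[0.29,0,0],[0.28,0,0],[0,0,0],[0,0,0]], claw=[0,0,0,0,0,0,0,0,0,0])

```text
clock: 13.85
position: [0.4846, -0.0101, 0.0093]
ee_rot: [-2.099, -2.336, -0.004]
force: [-0.4, -0.0, -0.6]
width: 0.173
gripper_force: 25.0
```

```bash
python3 plan.py -57 0 0
python3 - <<'E'
from h import *
grab('wrist','w6')
d=load('w6');C=cloud(d);L=Rn.from_euler('z',.108).inv().apply((C-[.4817,-.0095,.03]).reshape(-1,3)).reshape(C.shape)*1e3
h=cv2.cvtColor(d['frame'],cv2.COLOR_RGB2HSV);H,S,V=cv2.split(h)
m=((H<8)|(H>172))&(S>150)&(V>60)&(d['z_map']>0)&(abs(L[...,1])<62)&(L[...,2]<15)&(L[...,2]>-5)&(L[...,0]>-42)&(L[...,0]<75)
P=L[m];s=np.linalg.lstsq(np.c_[P[:,:2],np.ones(len(P))],P[:,2],rcond=None)[0]
print(len(P),'slope',np.degrees(s[:2]).round(2),'z0',s[2].round(1),'x',np.percentile(P[:,0],[.5,99.5]).round(1),[np.percentile(P[(abs(P[:,0]-x)<6),1],99.5).round(1) for x in(-25,-10,10,30,50)])
E
```

```text
pos [ 0.4846 -0.0101  0.0093] goal [ 0.4848 -0.0101  0.008 ] F [-0.4 -0.  -0.6] w 0.1732815318278861 13.85
turn [ 0.01 -0.02 -0.01] shift now-tool [0.   0.01 0.05] final-tool [0.   0.01 0.05]
17399 slope [0.1  0.16] z0 5.9 x [-36.   62.1] [np.float64(57.0), np.float64(57.1), np.float64(57.3), np.float64(57.1), np.float64(57.2)]
```

Emit:
arm_command(dp=[[0,0,0.03],[0,0,0.03],[0,0,0],[0,0,0]], angular=[[0,0,0],[0,0,0],[0,0,0],[0,0,0]], claw=[0,0,0,0])

```text
clock: 14.3
position: [0.4842, -0.0104, 0.0083]
ee_rot: [-2.099, -2.337, -0.002]
force: [-2.0, -0.1, 5.8]
width: 0.173
gripper_force: 25.0
```

Emit:
arm_command(dp=[[0,0,0],[0,0,0],[0,0,0],[0,0,0],[0,0,0]], angular=[[0,0,0],[0,0,0],[0,0,0],[0,0,0],[0,0,0]], claw=[0.25,0.35,0.35,0.35,0.35])

```text
clock: 14.8
position: [0.4845, -0.0103, 0.0079]
ee_rot: [-2.098, -2.336, -0.002]
force: [-0.2, 1.0, 0.2]
width: 0.347
gripper_force: 0.0
```

Emit:
arm_command(dp=[[0,0,-0.2],[0,0,-0.5],[0,0,-0.8],[0,0,-0.9],[0,0,-0.9],[0,0,-0.9],[0,0,-0.6],[0,0,-0.3],[0,0,0],[0,0,0]], angular=[[0,0,0],[0,0,0],[0,0,0],[0,0,0],[0,0,0],[0,0,0],[0,0,0],[0,0,0],[0,0,0],[0,0,0]], claw=[0.35,0.35,0.35,0.35,0.35,0.35,0.35,0.35,0.35,0.35])

```text
clock: 15.8
position: [0.4842, -0.0107, 0.1352]
ee_rot: [-2.098, -2.336, -0.002]
force: [0.5, 1.1, -0.5]
width: 0.349
gripper_force: 0.0
```

Run:
```python
from h import *
grab('wrist','w7')
d=load('w7');C=cloud(d);L=Rn.from_euler('z',.108).inv().apply((C-[.4817,-.0095,.03]).reshape(-1,3)).reshape(C.shape)*1e3
h=cv2.cvtColor(d['frame'],cv2.COLOR_RGB2HSV);H,S,V=cv2.split(h)
m=((H<8)|(H>172))&(S>150)&(V>60)&(d['z_map']>0)&(abs(L[...,1])<62)&(L[...,2]<15)&(L[...,2]>-5)&(L[...,0]>-42)&(L[...,0]<75)
P=L[m];s=np.linalg.lstsq(np.c_[P[:,:2],np.ones(len(P))],P[:,2],rcond=None)[0]
print(len(P),'slope',np.degrees(s[:2]).round(2),'z0',s[2].round(1),'x',np.percentile(P[:,0],[.5,99.5]).round(1),[(np.percentile(P[(abs(P[:,0]-x)<6),1],[.5,99.5]).round(1)).tolist() for x in(-25,-10,10,30,50)])
cv2.imwrite('pics/v7.png',cv2.imread('pics/w7.png'))
```

```text
10909 slope [0.01 0.  ] z0 5.0 x [-36.   61.8] [[-55.6, 56.7], [-56.0, 56.6], [-56.3, 56.5], [-55.4, 56.7], [-50.7, 56.2]]
```

View pics/v7.png

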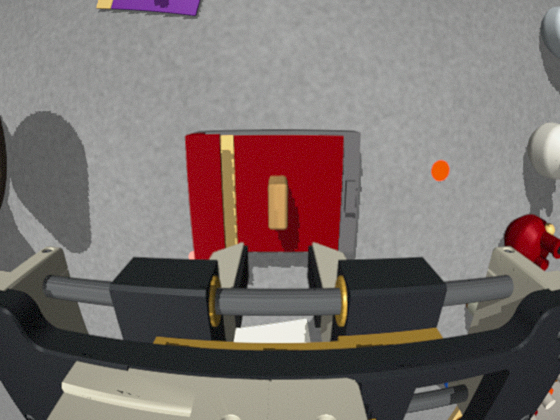

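The wrist view shows the cover flat and square. Its tongue runs under the lip (edge at u≈228), its far edge at u≈343 stops short of the stop at (350,197), and the gripper is clear.

```bash
python3 -c "
from cell import arm
print(arm.sign_off())"
```

```text
the job is handed in; nothing more can be done
None
```

The dark red cover is on the tray with its tongue hooked under the lip; the last wrist view shows it flat, square and centred to within about 1 mm, the gripper clear, and the job is handed in (clock about 16 s; first grasp missed and was redone; no verdict returned).

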